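# Move the powder jars into the build-up stand in their layering order

## Robot

A 6-joint arm with a two-finger parallel gripper is mounted at the origin on a cart in front of the work surface, level with it; the furniture and walls round the work are solid. World frame = base frame: x ahead of the robot, y to its left, z up, the work surface at z = 0. Lengths are in m, angles in rad, forces in N, time in s.
With the tool pointing down it reaches from about 0.25 to 0.725 m from the base axis. Payload 9.7 kg.
Tool frame: the origin (TCP) lies at the very end of the fingers, on their centre line; the grasp point (between the pads) lies 19 mm behind it; z points along the fingers, y is the direction in which the jaws open and shut (so a half turn about z gives the same grasp; the last joint's range is limited). The gripper opens to 85 mm and grips with 20 to 120 N. Pads are 22 mm wide; open, the fingers measure 114 mm over their backs; the gripper's body (76 mm by 85 mm) begins 54 mm behind the grasp point. The pads swing forward as they close: fully open they stand 13 mm farther back than shut.
Start: joints at [-1.239, 0.087, 0.176, 1.66, 0, 1.571], TCP at [0.179, -0.52, 0.231] pointing down, gripper open.
Joint ranges: [-3.13, 3.13], [-0.85, 1.81], [-1.15, 1.24], [-2.2, 2.28], [-1.44, 1.52], [-3.14, 3.14]. Speed limits (rad/s): [2.22, 2.22, 2.57, 3.14, 3.14, 3.14].

## Interface

Orientations are given as a 3x3 rotation matrix whose columns are the frame's x, y, z axes.
In Python, from bench import manip gives the robot as it stands.
- The arm moves only by the shell command python3 -m inch 'ROWS' [OPENING] [FORCE]. ROWS is text: rows parted by semicolons, each of 6 numbers parted by spaces: the shift along the tool's x, y, z in mm, then the turn, a rotation vector about the tool's x, y, z in rad. A call has 1 to 20 rows; each row is the pose to reach, as a shift and turn from the pose measured when the call began, along the tool's axes at that moment; what a row does not reach only later rows make up. A row lasts 1/8 s, in which the tool goes at most 62.5 mm and 10.7 degrees, less where a joint would pass 70% of its speed; a pose out of reach is approached as far as the arm can. A call with a gripper value outside its range is refused whole. OPENING is the closure in counts, from 0 (fully open) to 255 (shut), set as the call begins (- or left out, the last holds). The fingers move at their own pace and stop on an object; FORCE is the grip in N (left out, the last holds). Time passes only in rows, so rows that repeat a pose let the fingers close. It gives the time, the measured TCP pose, the force and the opening at its end, in the units of the state.
- manip.get_state(): the state, without advancing time (a new reading comes with each control period).
- manip.get_image(name): name is "scene" or "top"; returns a dict with "img" (400x640x3 uint8, red, green, blue), "mtx" (3x3 intrinsics, pixels), "R" (3x3) and "t" (3): a world point X has camera coordinates R X + t. Camera axes: x right, y down, z forward; pixel columns grow to the right and rows downward; lengths in m; the calibration is good to about 2 mm. A picture is of the moment at which its call begins. There is no depth.
- manip.hand_in(): hands the job in, once; it reports no verdict.
The state is a dict: "time_s": time; "joint_positions": joint angles; "qvel": joint speeds; "joint_torque": joint torques, N m; "tcp_pos": TCP position; "tool_rot": TCP orientation; "force": force on the tool from outside, world axes, zero at the start; "ft_torque": the same for the moment, N m; "width": finger opening in m.
Only numpy, scipy, OpenCV 4.12 (cv2) and the standard library are available. Lean on these libraries where they do the work, as an engineer would, in place of code of your own. Each camera call takes 0.05 s, during which the arm holds its last target.

## Task

The four porcelain powder jars stand in the grey storage rack in the order in which they will be layered. Move them into the wooden build-up stand so that they stand there in the same order from left to right, as seen from the robot. Each jar goes fully down into its own well; keep them upright all the way.

Things in the scene. Friction and masses are not known exactly. Their poses are not given: they have to be found in the camera images.
- jar_red: loose white screw jar of porcelain powder with orange-red lid, round, 45 mm across, 55 mm high (body to 43 mm, then the fixed lid of equal width), 0.1 kg (some starts a third lighter or heavier). Origin: centre of its underside, z up; its yaw means nothing. At the start it stands in a cup of the storage rack, its lowest 10 mm inside the cup, so grip it above that.
- jar_blue: loose white screw jar of porcelain powder with blue lid, round, 48 mm across, 55 mm high (body to 43 mm, then the fixed lid of equal width), 0.1 kg (some starts a third lighter or heavier). Origin: centre of its underside, z up; its yaw means nothing. At the start it stands in a cup of the storage rack, its lowest 10 mm inside the cup, so grip it above that.
- jar_white: loose white screw jar of porcelain powder with off-white lid, round, 51 mm across, 55 mm high (body to 43 mm, then the fixed lid of equal width), 0.1 kg (some starts a third lighter or heavier). Origin: centre of its underside, z up; its yaw means nothing. At the start it stands in a cup of the storage rack, its lowest 10 mm inside the cup, so grip it above that.
- jar_green: loose white screw jar of porcelain powder with dark green lid, round, 48 mm across, 55 mm high (body to 43 mm, then the fixed lid of equal width), 0.1 kg (some starts a third lighter or heavier). Origin: centre of its underside, z up; its yaw means nothing. At the start it stands in a cup of the storage rack, its lowest 10 mm inside the cup, so grip it above that.
- storage_rack: fixed aluminium channel with black ends, 78 x 286 mm, 16 mm high, holding four grey cups in a row. Origin: centre of its underside; x points away from the robot, y along the row to the robot's left; turned at most 15 degrees. Cups are centred at x = 0, y = +105 (left), +35, -35, -105 mm (right); their floors lie 8 mm, their rims 18 mm above the bench top.
- cup_red: the fixed grey cup of the storage rack in which the jar with the orange-red lid stands at the start: 69 mm square, 15 mm high, round well of 64 mm bore and 10 mm depth. All four cups look alike. Origin: centre of its underside, 3 mm above the bench top. It stays in the rack, and so marks the jar's place in the old row.
- cup_blue: the fixed grey cup of the storage rack in which the jar with the blue lid stands at the start: 69 mm square, 15 mm high, round well of 64 mm bore and 10 mm depth. All four cups look alike. Origin: centre of its underside, 3 mm above the bench top. It stays in the rack, and so marks the jar's place in the old row.
- cup_white: the fixed grey cup of the storage rack in which the jar with the off-white lid stands at the start: 69 mm square, 15 mm high, round well of 64 mm bore and 10 mm depth. All four cups look alike. Origin: centre of its underside, 3 mm above the bench top. It stays in the rack, and so marks the jar's place in the old row.
- cup_green: the fixed grey cup of the storage rack in which the jar with the dark green lid stands at the start: 69 mm square, 15 mm high, round well of 64 mm bore and 10 mm depth. All four cups look alike. Origin: centre of its underside, 3 mm above the bench top. It stays in the rack, and so marks the jar's place in the old row.
- bench_stand: fixed light beech block, 80 x 290 mm, 18 mm high, left or right of the blue handpiece, opposite the rack. Four empty round wells: 64 mm bore, 10 mm deep, floor (black rubber) 8 mm above the bench top. Origin: centre of its underside; x away from the robot, y along the row to the robot's left; turned at most 15 degrees. Wells at x = 0, y = +105 (leftmost), +35, -35, -105 mm (rightmost).
Mind the look-alikes: they are no part of the job. What is shaped like the jar_green but purple or yellow is not meant.

How it is judged:
By the outcome, as a careful person would: the job done as asked, in the order asked, and still so for the second after the job is handed in, with the robot touching nothing.
It also fails if it takes over 99 s, if anything falls off the work surface, if the arm or the gripper's body presses on something with over 40 N, if the wrist force passes 120 N, or if a joint passes its speed limit or range.

## Working session

There is one attempt and no reset: what is moved stays moved. The work goes in short steps, Python scripts to look and compute and a shell command to move; the robot and the scene stay as the last step left them, time stands still between calls to the robot, and variables do not carry over. Pictures are saved under pics/ and viewed, and the job is handed in when it is done.

```bash
mkdir -p pics; ls; python3 - <<'E'
from bench import manip
import cv2,numpy as np
s=manip.get_state()
print(s['time_s'],s['tcp_pos'],s['tool_rot'],s['width'],s['force'])
for n in('scene','top'):
    d=manip.get_image(n); cv2.imwrite(f'pics/{n}0.png',d['img'][:,:,::-1])
    print(n,d['mtx'].tolist(),d['R'].round(3).tolist(),d['t'])
    np.savez(f'{n}0.npz',**d)
E
```

```text
pics
0.0 [ 0.1790801  -0.5197859   0.23058172] [[ 9.45461330e-01  3.25734079e-01 -4.28649407e-04]
 [ 3.25734361e-01 -9.45460493e-01  1.25817662e-03]
 [ 4.55992247e-06 -1.32918318e-03 -9.99999117e-01]] 0.08548936656601706 [0.67004    0.3728043  0.26811688]
scene [[383.44497994952206, 0.0, 320.0726583915609], [0.0, 383.44497994952206, 205.6998126346128], [0.0, 0.0, 1.0]] [[-0.854, -0.521, 0.012], [-0.274, 0.43, -0.86], [0.443, -0.738, -0.509]] [0.46949464 0.17292695 1.08226134]
top [[501.5172749883133, 0.0, 315.32209275919865], [0.0, 501.5172749883133, 203.6377210170555], [0.0, 0.0, 1.0]] [[-0.026, -0.999, 0.022], [-0.991, 0.023, -0.128], [0.128, -0.025, -0.991]] [-0.01708383  0.52857754  1.38973391]
```

View pics/scene0.png

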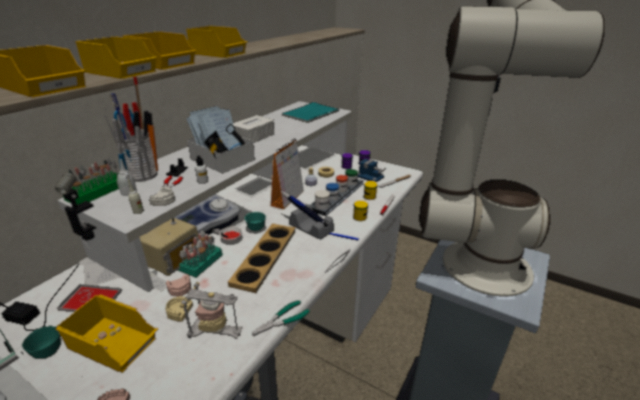

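View pics/top0.png

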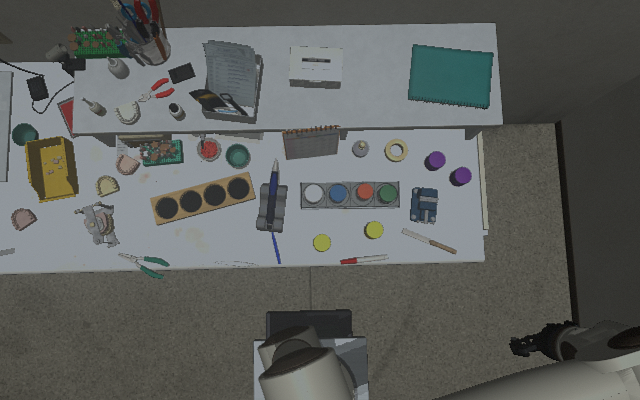

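The top view shows the rack at right, with the lids left to right at u≈314 white, 338 blue, 365 red and 388 green. The stand is at left, with wells at (166,207), (191,201), (214,195) and (238,188). The flip calendar stands just behind the rack near (311,142), and the handpiece at (272,205) is between the rack and the stand.

```bash
cat > h.py <<'E'
import numpy as np,cv2
def ray(d,uv,z):
    K,R,t=d['mtx'],d['R'],d['t']
    r=R.T@np.linalg.inv(K)@np.array([uv[0],uv[1],1.]); c=-R.T@t
    return c+r*(z-c[2])/r[2]
def proj(d,X):
    p=d['mtx']@(d['R']@np.asarray(X,float)+d['t']); return p[:2]/p[2]
E
python3 - <<'E'
from h import *
d=dict(np.load('top0.npz')); im=d['img']
cv2.imwrite('pics/topzoom.png',cv2.resize(im[110:280,140:440,::-1],None,fx=2.6,fy=2.6,interpolation=cv2.INTER_CUBIC))
hsv=cv2.cvtColor(im,cv2.COLOR_RGB2HSV)
def blobs(m,box,amin=60):
    x0,y0,x1,y1=box; M=np.zeros_like(m); M[y0:y1,x0:x1]=m[y0:y1,x0:x1]
    n,l,s,c=cv2.connectedComponentsWithStats(M)
    return [(c[i],s[i]) for i in range(1,n) if s[i][4]>amin]
H,S,V=[hsv[:,:,i] for i in range(3)]
rk=(300,180,402,210)
lid=[]
for nm,m in dict(white=(S<40)&(V>150),blue=(H>95)&(H<125)&(S>90),red=((H<12)|(H>170))&(S>90),green=(H>50)&(H<90)&(S>70)).items():
    for c,s in blobs(m.astype('uint8'),rk): print(nm,c.round(1),s,ray(d,c,.063).round(4))
w=[]
for c,s in blobs((V<75).astype('uint8'),(150,170,258,225)): print('well',c.round(1),s,ray(d,c,.008).round(4),ray(d,c,.018).round(4))
# stand contour
m=((H>8)&(H<25)&(S>80)).astype('uint8'); m|= (V<75).astype('uint8')
E
```

```text
white [361.8 188.7] [300 180 102  30 289] [ 0.5634 -0.1605  0.063 ]
white [313.2 192.7] [305 185  17  16 212] [ 0.5553 -0.0243  0.063 ]
blue [337.5 192.6] [330 185  16  16 211] [ 0.5539 -0.0923  0.063 ]
red [364.7 190.9] [357 183  16  16 192] [ 0.557  -0.1686  0.063 ]
green [387.7 192.7] [380 185  17  17 212] [ 0.5503 -0.2329  0.063 ]
well [238.1 188.2] [228 178  21  21 351] [0.5817 0.1915 0.008 ] [0.58   0.1902 0.018 ]
well [214.4 194.8] [204 185  22  21 359] [0.564  0.2597 0.008 ] [0.5625 0.2579 0.018 ]
well [190.7 201.1] [180 191  22  21 357] [0.547  0.3275 0.008 ] [0.5456 0.3253 0.018 ]
well [166.8 207.6] [156 198  22  21 360] [0.5299 0.3959 0.008 ] [0.5286 0.3932 0.018 ]
```

View pics/topzoom.png

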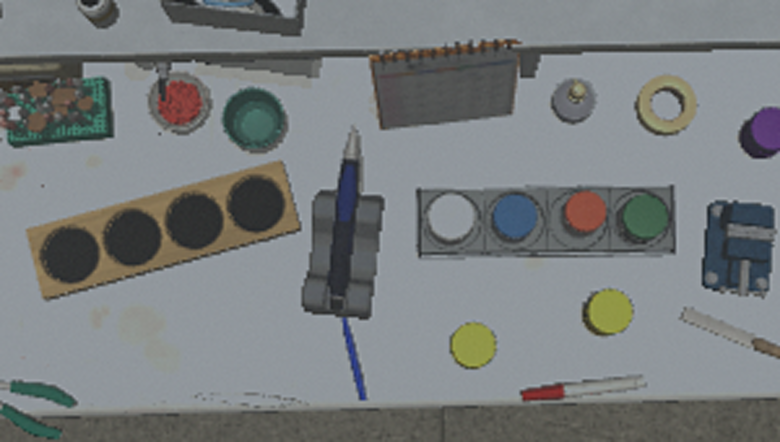

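```bash
python3 - <<'E'
from h import *
d=dict(np.load('top0.npz'));s=dict(np.load('scene0.npz'))
cv2.imwrite('pics/scenezoom.png',cv2.resize(s['img'][120:270,210:410,::-1],None,fx=3.9,fy=3.9,interpolation=cv2.INTER_CUBIC))
def tri(a,b):
    P=[x['mtx']@np.c_[x['R'],x['t']] for x in(d,s)]
    X=cv2.triangulatePoints(P[0],P[1],np.array(a,float).reshape(2,1),np.array(b,float).reshape(2,1)).ravel();return (X[:3]/X[3]).round(3)
Z=lambda x,y:(x/2.6+140,y/2.6+110)
print('cal base',[ray(d,Z(*p),0).round(3) for p in((380,128),(515,112))])
print('bowl near edge',ray(d,Z(256,150),.03),ray(d,Z(226,125),.03),'redbowl',ray(d,Z(180,132),.02))
print('rack corners',[ray(d,Z(*p),.016).round(3) for p in((418,188),(674,184),(419,257),(674,253))])
for p in((285,132),(339,126)): # calendar top; scene candidates
    print('top',[ray(d,p,z).round(3).tolist() for z in(.1,.15,.2)], [proj(s,ray(d,p,z)).round(0).tolist() for z in(.05,.1,.15,.2)])
for p in((275.7,160),(269.5,225)):
    print('pen',p,[(z,proj(s,ray(d,p,z)).round(0).tolist()) for z in(.03,.06,.1,.15)])
E
```

```text
cal base [array([0.666, 0.051, 0.   ]), array([ 0.681, -0.102,  0.   ])]
bowl near edge [0.63748032 0.18716532 0.03      ] [0.66629189 0.21998772 0.03      ] redbowl [0.66170778 0.27239995 0.02      ]
rack corners [array([0.593, 0.01 , 0.016]), array([ 0.592, -0.276,  0.016]), array([0.516, 0.01 , 0.016]), array([ 0.514, -0.272,  0.016])]
top [[0.72, 0.05, 0.1], [0.706, 0.048, 0.15], [0.693, 0.046, 0.2]] [[268.0, 192.0], [270.0, 180.0], [273.0, 167.0], [276.0, 154.0]]
top [[0.734, -0.1, 0.1], [0.72, -0.096, 0.15], [0.706, -0.092, 0.2]] [[290.0, 174.0], [292.0, 164.0], [294.0, 152.0], [297.0, 140.0]]
pen (275.7, 160) [(0.03, [281.0, 206.0]), (0.06, [282.0, 199.0]), (0.1, [284.0, 189.0]), (0.15, [287.0, 175.0])]
pen (269.5, 225) [(0.03, [325.0, 225.0]), (0.06, [326.0, 217.0]), (0.1, [328.0, 206.0]), (0.15, [330.0, 191.0])]
```

View pics/scenezoom.png

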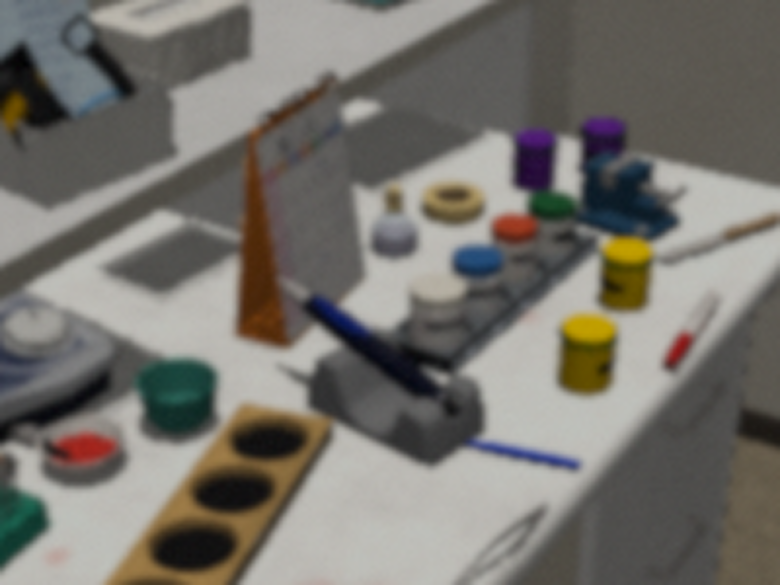

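```bash
cat >> h.py <<'E'
from scipy.spatial.transform import Rotation as Ro
def go(*targets):
    from bench import manip
    s=manip.get_state(); R=s['tool_rot'];p=s['tcp_pos']
    print('t',s['time_s'],'p',p.round(4),'w',round(s['width'],4),'F',s['force'].round(1))
    for x,y,z,yaw in targets:
        a=np.radians(90+yaw); X=[np.cos(a),np.sin(a),0]; Zz=[0,0,-1]; G=np.c_[X,np.cross(Zz,X),Zz]
        rv=Ro.from_matrix(R.T@G).as_rotvec()
        print((x,y,z,yaw),(R.T@(np.array([x,y,z])-p)*1000).round(1),rv.round(3))
E
python3 -c "
from h import *
go((.5555,-.0245,.12,0))"
```

```text
t 0.1 p [ 0.1791 -0.5198  0.2307] w 0.0852 F [ 0.  -0.2  0.5]
(0.5555, -0.0245, 0.12, 0) [ 517.2 -345.6  111. ] [-1.000e-03 -1.000e-03 -1.239e+00]
```

```bash
python3 -m inch '517 -346 60 0 0 -1.239;517 -346 60 0 0 -1.239;517 -346 60 0 0 -1.239;517 -346 60 0 0 -1.239;517 -346 60 0 0 -1.239;517 -346 60 0 0 -1.239;517 -346 60 0 0 -1.239;517 -346 60 0 0 -1.239;517 -346 60 0 0 -1.239;517 -346 60 0 0 -1.239;517 -346 60 0 0 -1.239;517 -346 111 0 0 -1.239;517 -346 111 0 0 -1.239;517 -346 111 0 0 -1.239;517 -346 111 0 0 -1.239' 0 30
python3 -c "
from h import *
go((.5555,-.0245,.025,0))"
```

```text
time_s: 1.98
tcp_pos: [0.556, -0.0246, 0.1224]
tool_rot: [[0.001, 1.0, 0.003], [1.0, -0.001, 0.001], [0.001, 0.003, -1.0]]
force: [-0.7, -0.3, 1.2]
width: 0.0853
t 1.975 p [ 0.556  -0.0246  0.1224] w 0.0853 F [-0.7 -0.3  1.2]
(0.5555, -0.0245, 0.025, 0) [ 0.  -0.7 97.4] [ 0.003 -0.001 -0.001]
```

```bash
python3 -m inch '0 -1 60 0 0 0;0 -1 80 0 0 0;0 -1 97 0 0 0;0 -1 97 0 0 0;0 -1 97 0 0 0'
python3 - <<'E'
from bench import manip
import cv2
d=manip.get_image('top');a=d['img'][110:280,220:440,::-1]
e=manip.get_image('scene');b=e['img'][120:270,230:430,::-1]
a=cv2.resize(a,(400,309));b=cv2.resize(b,(400,300),interpolation=cv2.INTER_CUBIC)
cv2.imwrite('pics/g1.png',cv2.hconcat([a[:300],b]))
E
```

```text
time_s: 2.6
tcp_pos: [0.5561, -0.0246, 0.0268]
tool_rot: [[0.001, 1.0, 0.005], [1.0, -0.001, 0.001], [0.001, 0.005, -1.0]]
force: [0.4, 0.2, 0.0]
width: 0.0853
```

View pics/g1.png

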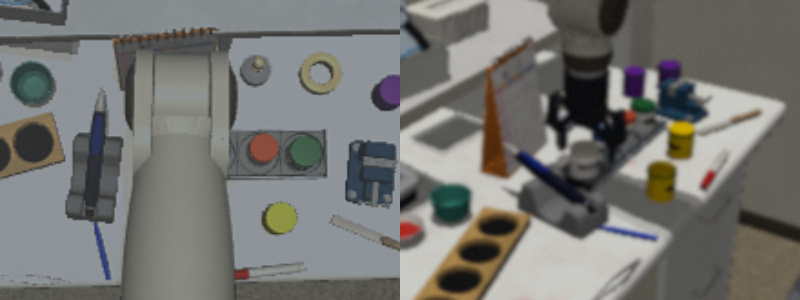

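The scene view shows the white jar between the open fingers and the wrist clear of the calendar. The next step is to close the jaws.

```bash
python3 -m inch '0 0 0 0 0 0;0 0 0 0 0 0;0 0 0 0 0 0;0 0 0 0 0 0;0 0 0 0 0 0;0 0 0 0 0 0;0 0 0 0 0 0' 255 35
python3 -m inch '0 0 -20 0 0 0;0 0 -50 0 0 0;0 0 -90 0 0 0;0 0 -130 0 0 0;0 0 -130 0 0 0;0 0 -130 0 0 0'
python3 -c "
from h import *
go((.529,.3945,.157,14),(.529,.3945,.06,14))"
```

```text
time_s: 3.58
tcp_pos: [0.5561, -0.0246, 0.0275]
tool_rot: [[0.001, 1.0, 0.005], [1.0, -0.001, 0.001], [0.001, 0.005, -1.0]]
force: [-3.3, -0.2, 6.0]
width: 0.048
time_s: 4.32
tcp_pos: [0.5552, -0.0247, 0.1566]
tool_rot: [[0.001, 1.0, 0.004], [1.0, -0.001, 0.001], [0.001, 0.004, -1.0]]
force: [0.1, 0.2, -1.8]
width: 0.0484
t 4.325 p [ 0.5552 -0.0247  0.1566] w 0.0484 F [ 0.1  0.2 -1.8]
(0.529, 0.3945, 0.157, 14) [ 4.192e+02 -2.640e+01 -1.000e-01] [ 0.004 -0.    -0.245]
(0.529, 0.3945, 0.06, 14) [419.1 -26.8  96.9] [ 0.004 -0.    -0.245]
```

```bash
python3 - <<'E'
from bench import manip
import cv2
e=manip.get_image('scene');b=e['img'][90:240,230:430,::-1]
cv2.imwrite('pics/g2.png',cv2.resize(b,(800,600),interpolation=cv2.INTER_CUBIC))
E
```

```text
(no output)
```

View pics/g2.png

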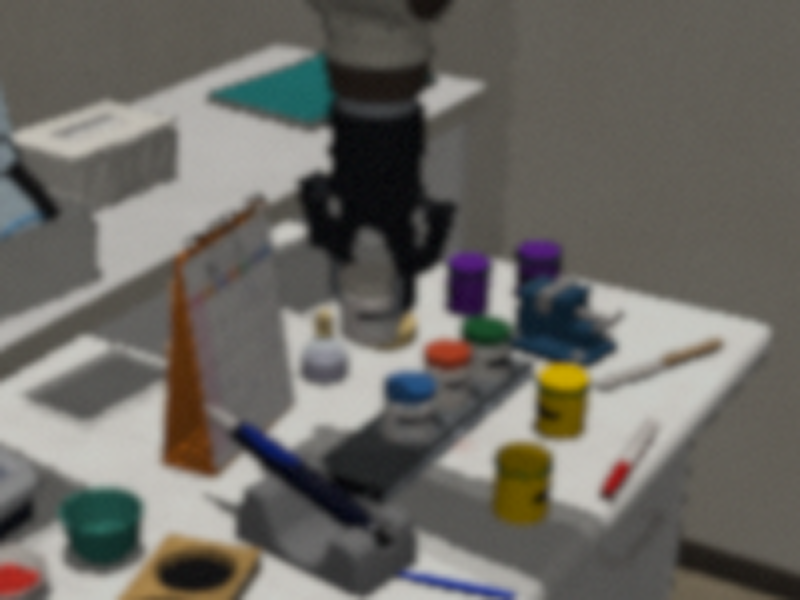

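The white jar is lifted and upright in the jaws, with the cup below it empty. The next move carries it over the handpiece to well 1.

```bash
python3 -m inch '40 0 0 0 0 0;90 -3 0 0 0 -0.03;140 -6 0 0 0 -0.07;190 -10 0 0 0 -0.1;240 -13 0 0 0 -0.14;290 -17 0 0 0 -0.17;340 -20 0 0 0 -0.2;380 -23 0 0 0 -0.245;410 -26 0 0 0 -0.245;419 -26 0 0 0 -0.245;419 -26 0 0 0 -0.245;419 -26 0 0 0 -0.245;419 -26 60 0 0 -0.245;419 -26 97 0 0 -0.245;419 -26 97 0 0 -0.245;419 -26 97 0 0 -0.245'
python3 -c "
from h import *
go((.529,.3945,.0275,14))
from bench import manip
d=manip.get_image('scene')
cv2.imwrite('pics/p1.png',cv2.resize(d['img'][150:300,150:350,::-1],(800,600),interpolation=cv2.INTER_CUBIC))
"
```

```text
time_s: 6.38
tcp_pos: [0.5303, 0.3943, 0.0616]
tool_rot: [[-0.241, 0.97, 0.005], [0.97, 0.241, 0.002], [0.001, 0.005, -1.0]]
force: [0.2, -0.6, -0.6]
width: 0.0481
t 6.375 p [0.5303 0.3943 0.0616] w 0.0481 F [ 0.2 -0.6 -0.6]
(0.529, 0.3945, 0.0275, 14) [ 0.4 -1.5 34.1] [ 0.005 -0.001 -0.001]
```

View pics/p1.png

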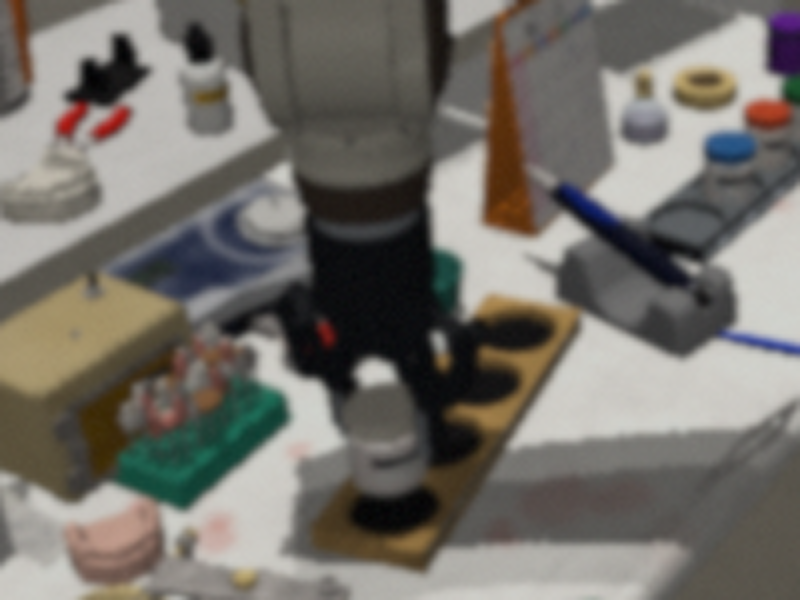

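The jar hangs straight above the leftmost well, so I'll lower it gently.

```bash
python3 -m inch '0 -1 15 0 0 0;0 -1 26 0 0 0;0 -1 30 0 0 0;0 -1 33 0 0 0;0 -1 34 0 0 0;0 -1 34 0 0 0;0 -1 34 0 0 0'
```

```text
time_s: 7.3
tcp_pos: [0.53, 0.3947, 0.0284]
tool_rot: [[-0.241, 0.97, 0.006], [0.97, 0.241, 0.003], [0.002, 0.007, -1.0]]
force: [0.1, -0.2, -1.6]
width: 0.048
```

```bash
python3 -m inch '0 0 1.5 0 0 0;0 0 2 0 0 0;0 0 2 0 0 0;0 0 2 0 0 0'
```

```text
time_s: 7.8
tcp_pos: [0.5302, 0.3948, 0.0276]
tool_rot: [[-0.241, 0.97, 0.007], [0.97, 0.241, 0.004], [0.002, 0.008, -1.0]]
force: [-1.9, -2.6, 5.2]
width: 0.0483
```

It's on the floor of the well with a reaction of about 6 N. Next I release and rise.

```bash
python3 -m inch '0 0 0 0 0 0;0 0 0 0 0 0;0 0 0 0 0 0;0 0 0 0 0 0' 50
python3 -m inch '0 0 -30 0 0 0;0 0 -60 0 0 0;0 0 -100 0 0 0;0 0 -130 0 0 0;0 0 -130 0 0 0'
python3 -c "
from h import *
go((.5545,-.0925,.157,0))
from bench import manip
d=manip.get_image('scene')
cv2.imwrite('pics/p2.png',cv2.resize(d['img'][150:300,150:350,::-1],(800,600),interpolation=cv2.INTER_CUBIC))
"
```

```text
time_s: 8.3
tcp_pos: [0.5301, 0.3947, 0.0275]
tool_rot: [[-0.241, 0.97, 0.007], [0.97, 0.241, 0.004], [0.002, 0.008, -1.0]]
force: [-0.8, -0.5, 0.0]
width: 0.0684
time_s: 8.93
tcp_pos: [0.5301, 0.3949, 0.1604]
tool_rot: [[-0.241, 0.97, 0.011], [0.97, 0.241, 0.006], [0.004, 0.012, -1.0]]
force: [0.1, 0.0, -0.5]
width: 0.0685
t 8.925 p [0.5301 0.3949 0.1604] w 0.0685 F [ 0.1  0.  -0.5]
(0.5545, -0.0925, 0.157, 0) [-478.9  -94.     0.5] [ 0.011 -0.005  0.244]
```

View pics/p2.png

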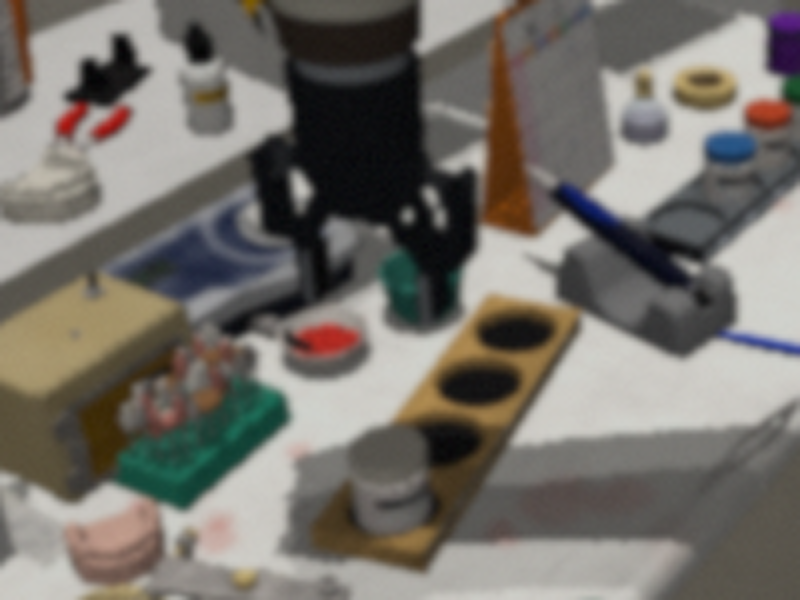

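The white jar stands in the leftmost well at about (390,480) in this view. Next is blue.

```bash
python3 -m inch '-50 -8 0 0 0 0.02;-100 -18 0 0 0 0.05;-150 -29 0 0 0 0.08;-200 -39 0 0 0 0.1;-250 -49 0 0 0 0.13;-300 -59 0 0 0 0.16;-350 -69 0 0 0 0.18;-400 -79 0 0.005 -0.005 0.2;-440 -87 0 0.01 -0.005 0.23;-470 -92 0 0.011 -0.005 0.244;-479 -94 1 0.011 -0.005 0.244;-479 -94 1 0.011 -0.005 0.244;-479 -94 1 0.011 -0.005 0.244;-479 -94 1 0.011 -0.005 0.244' 0
python3 -c "
from h import *
go((.5545,-.0925,.0275,0))"
```

```text
time_s: 10.72
tcp_pos: [0.5541, -0.092, 0.1552]
tool_rot: [[-0.001, 1.0, -0.002], [1.0, 0.001, -0.001], [-0.001, -0.002, -1.0]]
force: [0.5, 0.1, 0.7]
width: 0.0855
t 10.725 p [ 0.5541 -0.092   0.1552] w 0.0855 F [0.5 0.1 0.7]
(0.5545, -0.0925, 0.0275, 0) [ -0.4   0.6 127.7] [-0.002  0.001  0.001]
```

```bash
python3 -m inch '0 0 50 0 0 0;0 0 90 0 0 0;0 0 115 0 0 0;0 0 128 0 0 0;0 0 128 0 0 0;0 0 128 0 0 0'
python3 -m inch '0 0 0 0 0 0;0 0 0 0 0 0;0 0 0 0 0 0;0 0 0 0 0 0;0 0 0 0 0 0;0 0 0 0 0 0;0 0 0 0 0 0' 255 35
python3 -m inch '0 0 -20 0 0 0;0 0 -50 0 0 0;0 0 -90 0 0 0;0 0 -130 0 0 0;0 0 -130 0 0 0;0 0 -130 0 0 0'
python3 -c "
from h import *
go((.5463,.3264,.157,14))
from bench import manip
d=manip.get_image('scene')
cv2.imwrite('pics/g3.png',cv2.resize(d['img'][90:240,230:430,::-1],(800,600),interpolation=cv2.INTER_CUBIC))
"
```

```text
time_s: 11.48
tcp_pos: [0.5546, -0.0921, 0.0285]
tool_rot: [[-0.001, 1.0, 0.0], [1.0, 0.001, -0.002], [-0.002, 0.0, -1.0]]
force: [0.8, -0.8, 1.4]
width: 0.0856
time_s: 12.35
tcp_pos: [0.5548, -0.0922, 0.0294]
tool_rot: [[-0.001, 1.0, 0.001], [1.0, 0.001, -0.002], [-0.002, 0.001, -1.0]]
force: [-1.8, 1.0, 5.3]
width: 0.0458
time_s: 13.1
tcp_pos: [0.5545, -0.092, 0.1585]
tool_rot: [[-0.001, 1.0, 0.0], [1.0, 0.001, -0.002], [-0.002, 0.0, -1.0]]
force: [-0.0, 0.0, -1.9]
width: 0.0459
t 13.1 p [ 0.5545 -0.092   0.1585] w 0.0459 F [-0.   0.  -1.9]
(0.5463, 0.3264, 0.157, 14) [418.4  -7.7   0.8] [-0.     0.002 -0.243]
```

View pics/g3.png

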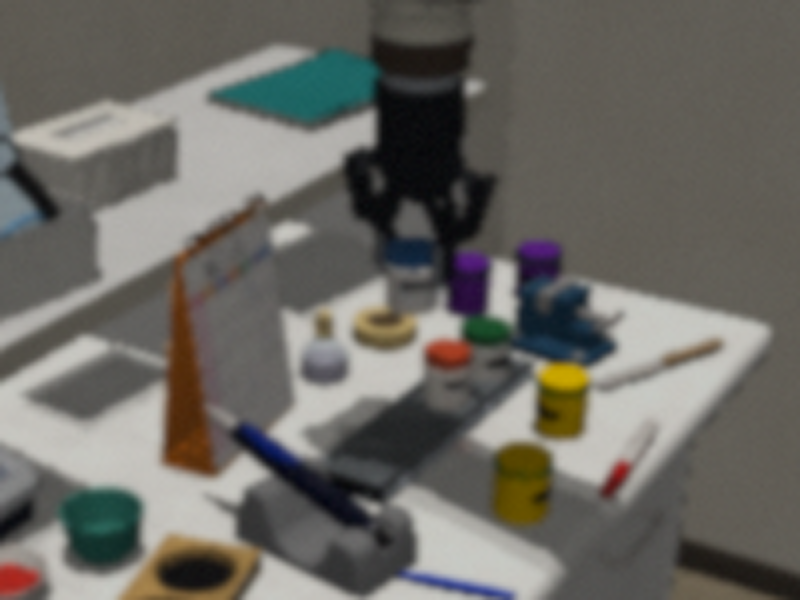

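The blue jar is held upright at about (410,275). Carrying it to well 2.

```bash
python3 -m inch '40 0 0 0 0 0;90 -1 0 0 0 -0.03;140 -2 0 0 0 -0.07;190 -3 0 0 0 -0.1;240 -4 0 0 0 -0.14;290 -5 0 0 0 -0.17;340 -6 0 0 0 -0.2;380 -7 0 0 0 -0.243;410 -8 0 0 0 -0.243;418 -8 0 0 0 -0.243;418 -8 0 0 0 -0.243;418 -8 0 0 0 -0.243;418 -8 60 0 0 -0.243;418 -8 95 0 0 -0.243;418 -8 97 0 0 -0.243;418 -8 97 0 0 -0.243'
python3 -c "
from h import *
go((.5463,.3264,.0285,14))
from bench import manip
d=manip.get_image('scene')
cv2.imwrite('pics/p3.png',cv2.resize(d['img'][150:300,150:350,::-1],(800,600),interpolation=cv2.INTER_CUBIC))
"
```

```text
time_s: 15.15
tcp_pos: [0.5463, 0.3257, 0.062]
tool_rot: [[-0.241, 0.971, 0.001], [0.971, 0.241, -0.001], [-0.001, 0.0, -1.0]]
force: [0.6, 0.3, -0.4]
width: 0.0454
t 15.15 p [0.5463 0.3257 0.062 ] w 0.0454 F [ 0.6  0.3 -0.4]
(0.5463, 0.3264, 0.0285, 14) [ 0.7  0.1 33.5] [ 0.     0.001 -0.001]
```

View pics/p3.png

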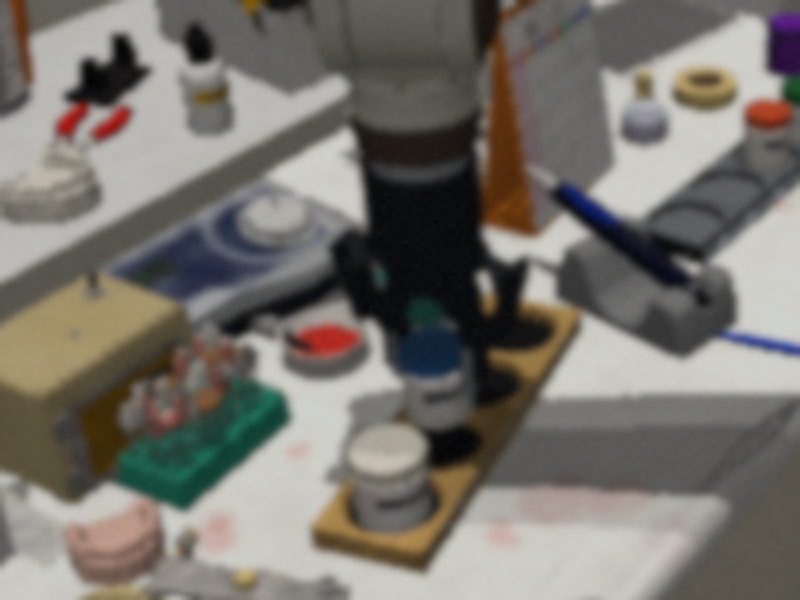

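Blue hangs over well 2. Lowering it.

```bash
python3 -m inch '1 0 15 0 0 0;1 0 26 0 0 0;1 0 30 0 0 0;1 0 33 0 0 0;1 0 34 0 0 0;1 0 34 0 0 0;1 0 34 0 0 0'
```

```text
time_s: 16.08
tcp_pos: [0.5465, 0.3271, 0.0293]
tool_rot: [[-0.241, 0.97, 0.002], [0.97, 0.241, 0.0], [-0.0, 0.002, -1.0]]
force: [-1.9, -0.4, 5.4]
width: 0.0454
```

Contact is at the expected height (TCP 0.0293, against 0.0294 at the grasp). Releasing.

```bash
python3 -m inch '0 0 0 0 0 0;0 0 0 0 0 0;0 0 0 0 0 0;0 0 0 0 0 0' 50
python3 -m inch '0 0 -30 0 0 0;0 0 -60 0 0 0;0 0 -100 0 0 0;0 0 -130 0 0 0;0 0 -130 0 0 0'
python3 -c "
from h import *
go((.5575,-.1685,.157,0))
"
```

```text
time_s: 16.58
tcp_pos: [0.5465, 0.3271, 0.0292]
tool_rot: [[-0.241, 0.97, 0.002], [0.97, 0.241, 0.0], [-0.0, 0.002, -1.0]]
force: [-0.4, -0.1, -0.1]
width: 0.0687
time_s: 17.2
tcp_pos: [0.5473, 0.3277, 0.1621]
tool_rot: [[-0.241, 0.97, 0.006], [0.97, 0.241, 0.003], [0.001, 0.006, -1.0]]
force: [0.6, 1.1, 0.1]
width: 0.0689
t 17.2 p [0.5473 0.3277 0.1621] w 0.0689 F [0.6 1.1 0.1]
(0.5575, -0.1685, 0.157, 0) [-484.  -109.8    3.8] [ 0.006 -0.002  0.244]
```

```bash
python3 -m inch '-50 -11 0 0 0 0.02;-100 -23 0 0 0 0.05;-150 -34 0 0 0 0.08;-200 -45 0 0 0 0.1;-250 -57 0 0 0 0.13;-300 -68 0 0 0 0.16;-350 -79 0 0 0 0.18;-400 -91 0 0.005 0 0.2;-440 -100 0 0.006 -0.002 0.23;-475 -108 2 0.006 -0.002 0.244;-484 -110 4 0.006 -0.002 0.244;-484 -110 4 0.006 -0.002 0.244;-484 -110 4 0.006 -0.002 0.244;-484 -110 4 0.006 -0.002 0.244' 0
python3 -c "
from h import *
go((.5575,-.1685,.0285,0))
from bench import manip
d=manip.get_image('scene')
cv2.imwrite('pics/g4.png',cv2.resize(d['img'][120:270,200:400,::-1],(800,600),interpolation=cv2.INTER_CUBIC))
"
```

```text
time_s: 18.95
tcp_pos: [0.5575, -0.1675, 0.157]
tool_rot: [[-0.001, 1.0, 0.0], [1.0, 0.001, 0.0], [0.0, 0.0, -1.0]]
force: [-1.0, -0.3, 0.6]
width: 0.0854
t 18.95 p [ 0.5575 -0.1675  0.157 ] w 0.0854 F [-1.  -0.3  0.6]
(0.5575, -0.1685, 0.0285, 0) [-1.000e+00 -1.000e-01  1.285e+02] [ 0.    -0.     0.001]
```

View pics/g4.png

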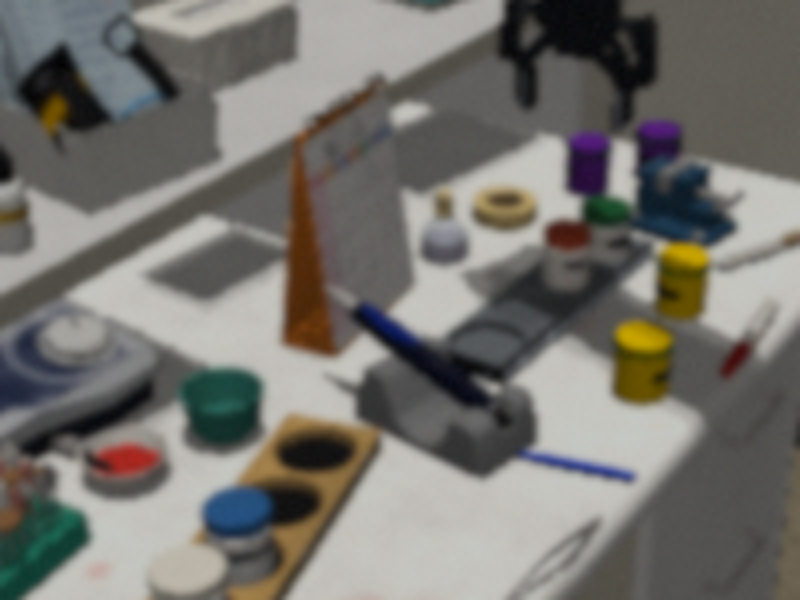

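White and blue stand in the stand, and red (570,255) and green (607,230) are undisturbed in the rack. Grasping red.

```bash
python3 -m inch '-1 0 50 0 0 0;-1 0 90 0 0 0;-1 0 115 0 0 0;-1 0 128 0 0 0;-1 0 128 0 0 0;-1 0 128 0 0 0'
python3 -m inch '0 0 0 0 0 0;0 0 0 0 0 0;0 0 0 0 0 0;0 0 0 0 0 0;0 0 0 0 0 0;0 0 0 0 0 0;0 0 0 0 0 0' 255 35
python3 -m inch '0 0 -20 0 0 0;0 0 -50 0 0 0;0 0 -90 0 0 0;0 0 -130 0 0 0;0 0 -130 0 0 0;0 0 -130 0 0 0'
python3 -c "
from h import *
go((.5633,.2588,.157,14))
from bench import manip
d=manip.get_image('scene')
cv2.imwrite('pics/g5.png',cv2.resize(d['img'][90:240,230:430,::-1],(800,600),interpolation=cv2.INTER_CUBIC))
"
```

```text
time_s: 19.75
tcp_pos: [0.5584, -0.1687, 0.0304]
tool_rot: [[-0.001, 1.0, 0.002], [1.0, 0.001, -0.001], [-0.001, 0.002, -1.0]]
force: [0.4, 1.1, -0.4]
width: 0.0854
time_s: 20.62
tcp_pos: [0.5586, -0.1689, 0.0313]
tool_rot: [[-0.001, 1.0, 0.003], [1.0, 0.001, -0.001], [-0.001, 0.003, -1.0]]
force: [-1.8, 0.6, 6.1]
width: 0.0424
time_s: 21.38
tcp_pos: [0.5579, -0.1687, 0.1604]
tool_rot: [[-0.001, 1.0, 0.002], [1.0, 0.001, -0.001], [-0.001, 0.002, -1.0]]
force: [-0.6, 0.4, -0.7]
width: 0.0425
t 21.375 p [ 0.5579 -0.1687  0.1604] w 0.0425 F [-0.6  0.4 -0.7]
(0.5633, 0.2588, 0.157, 14) [427.5   5.8   3.2] [ 0.002  0.001 -0.243]
```

View pics/g5.png

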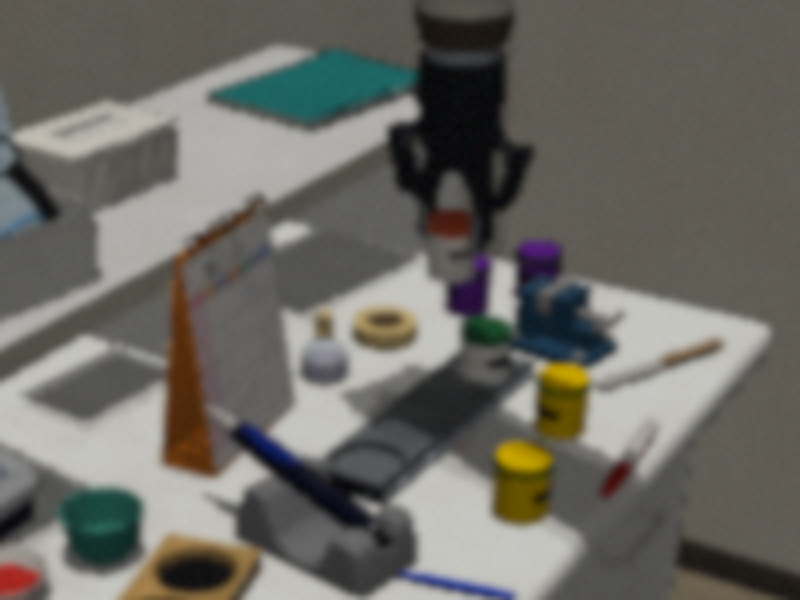

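The red jar is held upright at about (450,240). Carrying it to well 3.

```bash
python3 -m inch '40 -2 0 0 0 0;90 -3 0 0 0 -0.03;140 -3 0 0 0 -0.07;190 -3 0 0 0 -0.1;240 -3 0 0 0 -0.14;290 -2 0 0 0 -0.17;340 0 0 0 0 -0.2;390 4 0 0 0 -0.243;418 6 0 0 0 -0.243;428 6 0 0 0 -0.243;428 6 0 0 0 -0.243;428 6 0 0 0 -0.243;428 6 60 0 0 -0.243;428 6 95 0 0 -0.243;428 6 97 0 0 -0.243;428 6 97 0 0 -0.243'
python3 -c "
from h import *
go((.5633,.2588,.0305,14))
from bench import manip
d=manip.get_image('scene')
cv2.imwrite('pics/p4.png',cv2.resize(d['img'][150:300,150:350,::-1],(800,600),interpolation=cv2.INTER_CUBIC))
"
```

```text
time_s: 23.42
tcp_pos: [0.5641, 0.259, 0.0645]
tool_rot: [[-0.241, 0.971, 0.003], [0.971, 0.241, 0.0], [-0.0, 0.003, -1.0]]
force: [0.3, 0.2, -0.3]
width: 0.0423
t 23.425 p [0.5641 0.259  0.0645] w 0.0423 F [ 0.3  0.2 -0.3]
(0.5633, 0.2588, 0.0305, 14) [ 0.  -0.9 34. ] [ 0.003  0.    -0.001]
```

View pics/p4.png

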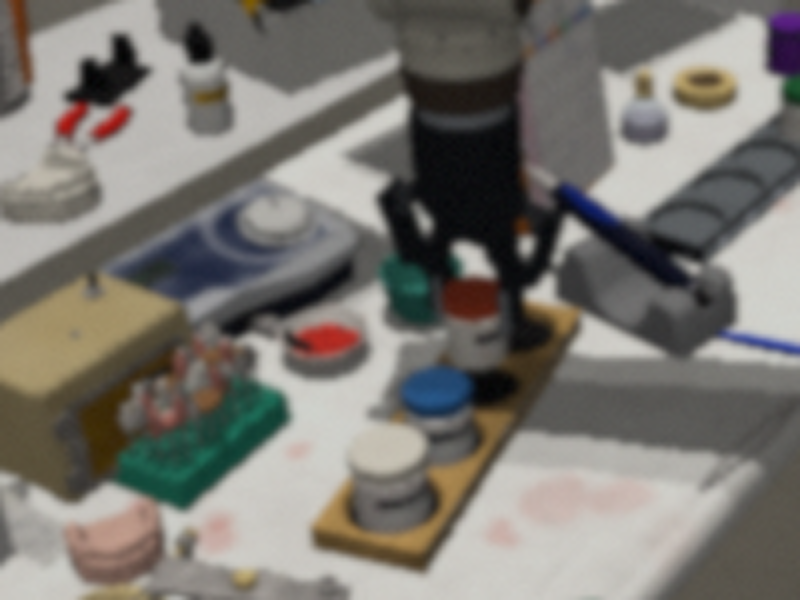

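Red hangs over well 3, with white and blue seated. Lowering it.

```bash
python3 -m inch '0 -1 15 0 0 0;0 -1 26 0 0 0;0 -1 30 0 0 0;0 -1 33 0 0 0;0 -1 34.5 0 0 0;0 -1 34.5 0 0 0;0 -1 34.5 0 0 0'
```

```text
time_s: 24.35
tcp_pos: [0.5637, 0.2592, 0.0312]
tool_rot: [[-0.241, 0.97, 0.005], [0.97, 0.241, 0.001], [0.0, 0.005, -1.0]]
force: [-2.8, -0.8, 5.7]
width: 0.0421
```

```bash
python3 -m inch '0 0 0 0 0 0;0 0 0 0 0 0;0 0 0 0 0 0;0 0 0 0 0 0' 60
python3 -m inch '0 0 -30 0 0 0;0 0 -60 0 0 0;0 0 -100 0 0 0;0 0 -130 0 0 0;0 0 -130 0 0 0'
python3 -c "
from h import *
go((.551,-.233,.157,0))
"
```

```text
time_s: 24.85
tcp_pos: [0.5637, 0.2592, 0.0311]
tool_rot: [[-0.241, 0.97, 0.005], [0.97, 0.241, 0.001], [0.0, 0.005, -1.0]]
force: [-0.7, 0.5, -0.2]
width: 0.0657
time_s: 25.48
tcp_pos: [0.5642, 0.2595, 0.1639]
tool_rot: [[-0.241, 0.97, 0.009], [0.971, 0.241, 0.003], [0.001, 0.009, -1.0]]
force: [-0.5, 0.1, -0.9]
width: 0.0651
t 25.475 p [0.5642 0.2595 0.1639] w 0.0651 F [-0.5  0.1 -0.9]
(0.551, -0.233, 0.157, 0) [-474.8 -131.6    5.3] [ 0.009 -0.002  0.243]
```

```bash
python3 -m inch '-50 -14 0 0 0 0.02;-100 -28 0 0 0 0.05;-150 -42 0 0 0 0.08;-200 -55 0 0 0 0.1;-250 -69 0 0 0 0.13;-300 -83 0 0 0 0.16;-350 -97 0 0 0 0.18;-400 -111 0 0.005 0 0.2;-440 -122 2 0.009 -0.002 0.23;-467 -130 4 0.009 -0.002 0.243;-475 -132 5 0.009 -0.002 0.243;-475 -132 5 0.009 -0.002 0.243;-475 -132 5 0.009 -0.002 0.243;-475 -132 5 0.009 -0.002 0.243' 0
python3 -c "
from h import *
go((.551,-.233,.0285,0))
from bench import manip
d=manip.get_image('scene')
cv2.imwrite('pics/g6.png',cv2.resize(d['img'][120:270,200:400,::-1],(800,600),interpolation=cv2.INTER_CUBIC))
"
```

```text
time_s: 27.22
tcp_pos: [0.5509, -0.2323, 0.1575]
tool_rot: [[-0.002, 1.0, 0.0], [1.0, 0.002, -0.0], [-0.0, 0.0, -1.0]]
force: [0.3, 0.6, -0.5]
width: 0.0853
t 27.225 p [ 0.5509 -0.2323  0.1575] w 0.0853 F [ 0.3  0.6 -0.5]
(0.551, -0.233, 0.0285, 0) [-7.00e-01  1.00e-01  1.29e+02] [0.    0.    0.002]
```

View pics/g6.png

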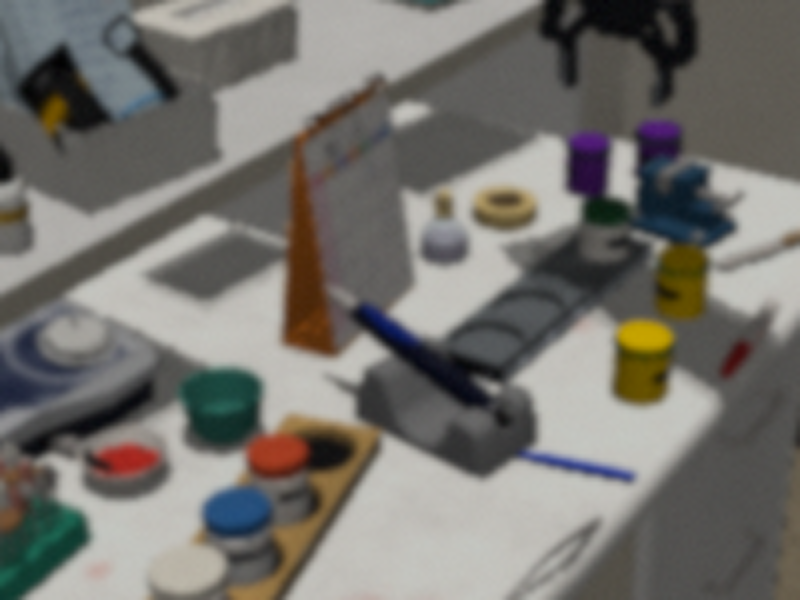

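Red is seated at (278,480) and green waits at (605,230). Grasping green.

```bash
python3 -m inch '-1 0 50 0 0 0;-1 0 90 0 0 0;-1 0 115 0 0 0;-1 0 129 0 0 0;-1 0 129 0 0 0;-1 0 129 0 0 0'
python3 -m inch '0 0 0 0 0 0;0 0 0 0 0 0;0 0 0 0 0 0;0 0 0 0 0 0;0 0 0 0 0 0;0 0 0 0 0 0;0 0 0 0 0 0' 255 35
python3 -m inch '0 0 -20 0 0 0;0 0 -50 0 0 0;0 0 -90 0 0 0;0 0 -130 0 0 0;0 0 -130 0 0 0;0 0 -130 0 0 0'
python3 -c "
from h import *
go((.580,.191,.157,14))
from bench import manip
d=manip.get_image('scene')
cv2.imwrite('pics/g7.png',cv2.resize(d['img'][90:240,230:430,::-1],(800,600),interpolation=cv2.INTER_CUBIC))
"
```

```text
time_s: 28.02
tcp_pos: [0.5516, -0.2337, 0.0299]
tool_rot: [[-0.002, 1.0, 0.002], [1.0, 0.002, -0.001], [-0.001, 0.002, -1.0]]
force: [-0.2, -0.7, -0.0]
width: 0.0854
time_s: 28.9
tcp_pos: [0.552, -0.2339, 0.0309]
tool_rot: [[-0.002, 1.0, 0.003], [1.0, 0.002, -0.001], [-0.001, 0.003, -1.0]]
force: [-0.7, 0.6, 5.5]
width: 0.0469
time_s: 29.65
tcp_pos: [0.5514, -0.2336, 0.16]
tool_rot: [[-0.002, 1.0, 0.002], [1.0, 0.002, -0.001], [-0.001, 0.002, -1.0]]
force: [-0.4, -0.3, -1.2]
width: 0.047
t 29.65 p [ 0.5514 -0.2336  0.16  ] w 0.047 F [-0.4 -0.3 -1.2]
(0.58, 0.191, 0.157, 14) [424.6  29.3   2.6] [ 0.002  0.001 -0.243]
```

View pics/g7.png

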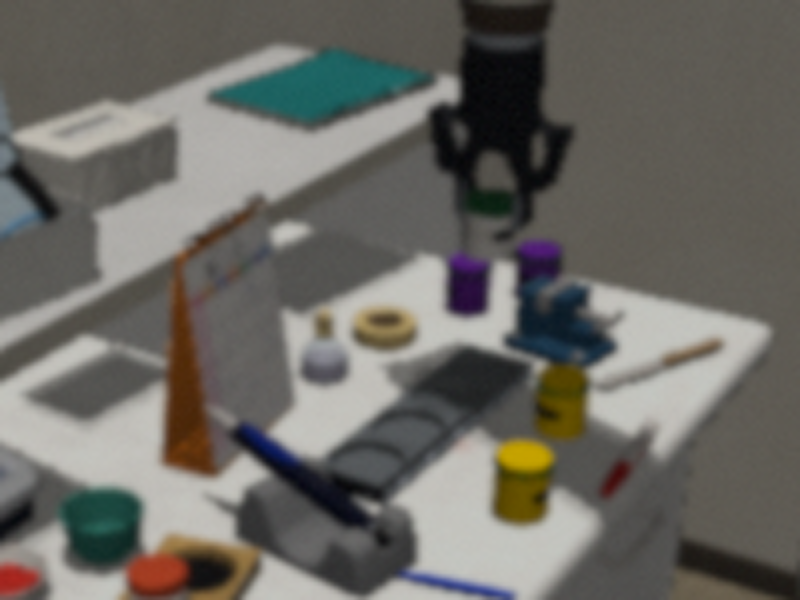

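Green is held upright at about (490,220). Carrying it to well 4, staying clear of the calendar.

```bash
python3 -m inch '40 0 0 0 0 0;90 0 0 0 0 -0.03;140 0 0 0 0 -0.07;190 0 0 0 0 -0.1;240 0 0 0 0 -0.14;290 2 0 0 0 -0.17;340 8 0 0 0 -0.2;390 20 0 0 0 -0.243;418 29 0 0 0 -0.243;425 29 0 0 0 -0.243;425 29 0 0 0 -0.243;425 29 0 0 0 -0.243;425 29 60 0 0 -0.243;425 29 95 0 0 -0.243;425 29 97 0 0 -0.243;425 29 97 0 0 -0.243'
python3 -c "
from h import *
go((.580,.191,.030,14))
from bench import manip
d=manip.get_image('scene')
cv2.imwrite('pics/p5.png',cv2.resize(d['img'][150:300,150:350,::-1],(800,600),interpolation=cv2.INTER_CUBIC))
"
```

```text
time_s: 31.7
tcp_pos: [0.5802, 0.1911, 0.0639]
tool_rot: [[-0.242, 0.97, 0.003], [0.97, 0.242, -0.0], [-0.001, 0.003, -1.0]]
force: [-0.2, 0.9, 0.5]
width: 0.0471
t 31.7 p [0.5802 0.1911 0.0639] w 0.0471 F [-0.2  0.9  0.5]
(0.58, 0.191, 0.03, 14) [-0.  -0.3 33.9] [ 0.003  0.001 -0.   ]
```

View pics/p5.png

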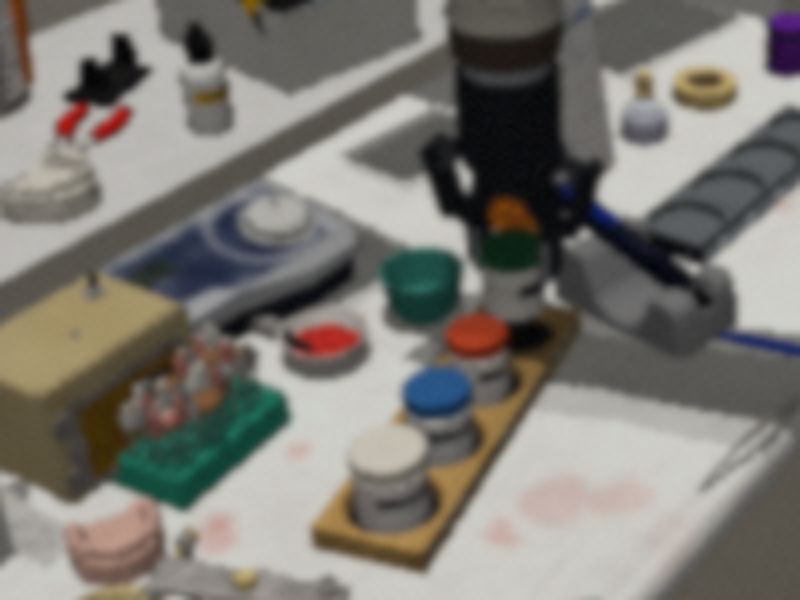

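```bash
python3 -m inch '0 0 15 0 0 0;0 0 26 0 0 0;0 0 30 0 0 0;0 0 33 0 0 0;0 0 34.5 0 0 0;0 0 34.5 0 0 0;0 0 34.5 0 0 0'
```

```text
time_s: 32.62
tcp_pos: [0.5808, 0.1915, 0.0308]
tool_rot: [[-0.242, 0.97, 0.005], [0.97, 0.242, 0.001], [-0.001, 0.005, -1.0]]
force: [-3.2, -1.4, 5.8]
width: 0.0471
```

Seated at the expected height. I'll release with a part opening, because the green bowl is behind, and then withdraw upward.

```bash
python3 -m inch '0 0 0 0 0 0;0 0 0 0 0 0;0 0 0 0 0 0;0 0 0 0 0 0' 65
python3 -m inch '0 0 -30 0 0 0;0 0 -60 0 0 0;0 0 -100 0 0 0;0 0 -150 0 0 0;0 0 -180 0 0 0;-60 -60 -200 0 0 0;-110 -110 -200 0 0 0;-160 -160 -200 0 0 0;-200 -200 -200 0 0 0;-200 -200 -200 0 0 0;-200 -200 -200 0 0 0;-200 -200 -200 0 0 0'
python3 - <<'E'
from h import *
from bench import manip
d=manip.get_image('scene')
cv2.imwrite('pics/f1.png',cv2.resize(d['img'][150:300,150:350,::-1],(800,600),interpolation=cv2.INTER_CUBIC))
d=manip.get_image('top')
cv2.imwrite('pics/f2.png',cv2.resize(d['img'][110:280,140:440,::-1],None,fx=2.6,fy=2.6,interpolation=cv2.INTER_CUBIC))
E
```

```text
time_s: 33.12
tcp_pos: [0.5807, 0.1915, 0.0307]
tool_rot: [[-0.242, 0.97, 0.005], [0.97, 0.242, 0.0], [-0.001, 0.005, -1.0]]
force: [-0.3, 0.5, 0.5]
width: 0.0634
time_s: 34.62
tcp_pos: [0.4344, -0.0509, 0.23]
tool_rot: [[-0.241, 0.97, 0.005], [0.97, 0.241, 0.001], [-0.001, 0.005, -1.0]]
force: [0.5, 0.1, 0.1]
width: 0.0636
```

View pics/f1.png

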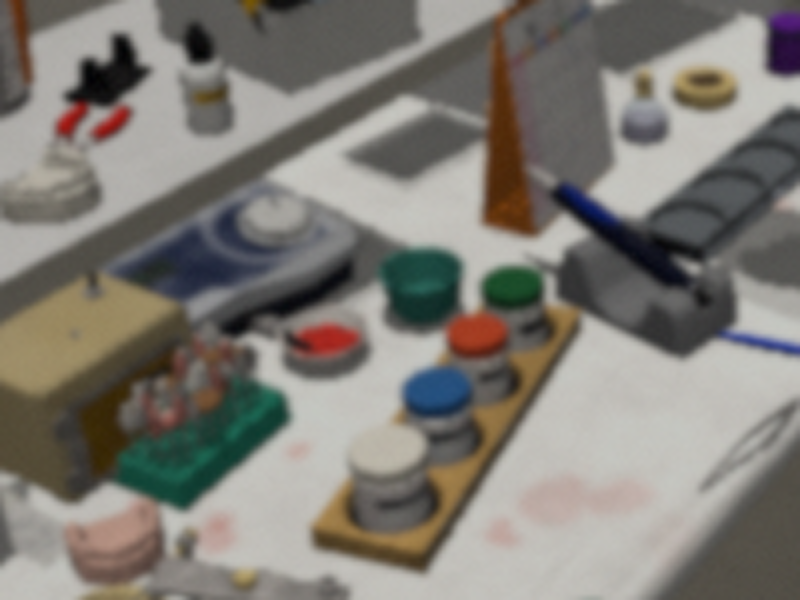

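View pics/f2.png

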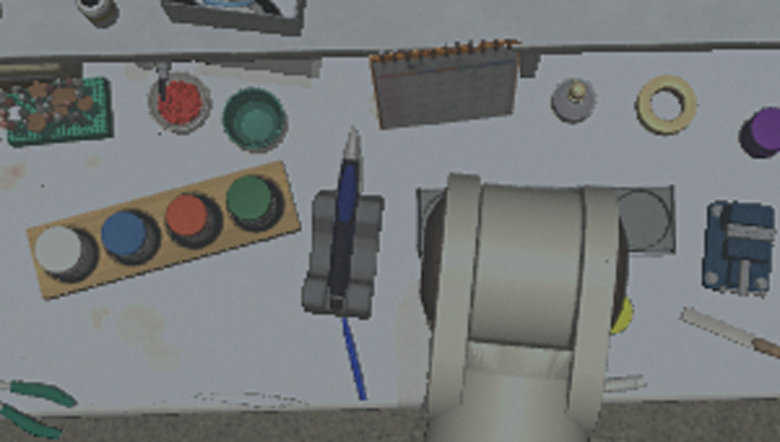

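All four stand in the wells, left to right white, blue, red, green. I'll do a quick numeric check of the lid positions and heights, then hand in.

```bash
python3 - <<'E'
from h import *
from bench import manip
d=manip.get_image('top');H,S,V=cv2.split(cv2.cvtColor(d['img'],cv2.COLOR_RGB2HSV))
W=dict(white=(.529,.3945),blue=(.5463,.3264),red=(.5633,.2588),green=(.581,.1909))
for n,m in dict(white=(S<40)&(V>140),blue=(H>95)&(H<125)&(S>90),red=((H<12)|(H>170))&(S>90),green=(H>50)&(H<90)&(S>70)).items():
    p=proj(d,[*W[n],.063]); M=np.zeros(H.shape,'uint8'); cv2.circle(M,tuple(int(round(v)) for v in p),11,1,-1)
    ys,xs=np.nonzero(M&m.astype('uint8')); q=ray(d,(xs.mean(),ys.mean()),.063); print(n,len(xs),((q[:2]-W[n])*1000).round(1))
s=manip.get_state();print(s['time_s'],s['force'].round(1),abs(s['qvel']).max())
E
```

```text
white 223 [0.4 0.4]
blue 213 [-1.8 -0.9]
red 201 [-0.6 -0.5]
green 213 [-1.5  1.2]
34.775 [-0.6  0.3 -0.2] 0.0015685085592870435
```

```bash
python3 -c "
from bench import manip
print(manip.hand_in())"
```

```text
the job is handed in; nothing more can be done
None
```

I moved all four jars from the rack into the wooden stand in the rack's order, left to right: white, blue, red, green. I handed the job in at about 35 s.

- **Position and height:** The last top view puts each lid within about 2.5 mm of its well centre, assuming a lid height of 63 mm, which is where a fully seated jar's lid sits. Blue, red and green touched down within about 0.1 mm of the heights they were gripped at in the rack, and white within about 1 mm. Reactions were about 5–6 N.
- **Upright and clear:** The last pictures show all four jars upright and the arm clear, with nothing else visibly disturbed. The arm hides part of the rack side in the top view, including the yellow jars. The arm was at rest, with no force on it above noise.
- **Disagreement:** The gripper read 1–3 mm less than each jar's diameter, but no jar slipped or tilted in the pictures.

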